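# Fit the honing wheel on its studs

## Robot

A 7-joint arm with a two-finger parallel gripper is mounted at the origin on the work surface. World frame = base frame: x ahead of the robot, y to its left, z up, the work surface at z = 0. Lengths are in m, angles in rad, forces in N, time in s.
With the tool pointing down it reaches from about 0.425 to 0.925 m from the base axis. Payload 6.8 kg.
Tool frame: the origin (TCP) lies midway between the tips of the shut fingers; the grasp point (between the pads) lies 19 mm behind it; y points along the fingers, z is the direction in which the jaws open and shut, and the axes are right-handed (so a half turn about y gives the same grasp; the last joint's range is limited). The gripper opens to 85 mm and grips with 20 to 120 N. Pads are 22 mm wide; open, the fingers measure 114 mm over their backs; the gripper's body (76 mm by 85 mm) begins 54 mm behind the grasp point. The pads swing forward as they close: fully open they stand 13 mm farther back than shut.
Start: joints at [-1.212, 0.477, 0.022, 1.555, -0.011, 1.109, -0.083], TCP at [0.304, 0.603, 0.231] pointing down, gripper open.
Joint ranges: [-2.96, 2.96], [-0.34, 2.1], [-1.41, 1.46], [0.24, 2.44], [-1.37, 4.51], [0.17, 1.92], [-2.96, 2.96]. Speed limits (rad/s): [2.39, 2.39, 3.14, 3.14, 3.14, 3.14, 3.14].

## Interface

Orientations are given as a unit quaternion [w, x, y, z].
In Python, from station import bot gives the robot as it stands. The module is installed in compiled form; this text tells all that it offers.
- The arm moves only by the shell command python3 -m crank 'ROWS' [FORCE]. ROWS is JSON, a list of rows, each an object with "linear": the shift along the tool's x, y, z in m, a list of three; "dr": the turn, a rotation vector about the tool's x, y, z in degrees, a list of three; "hand": the gripper command: -1 is shut, 1 is fully open, values between are in proportion. A call has 1 to 10 rows; each row is the pose to reach, as a shift and turn from the pose commanded when the call began, along the tool's axes at that moment; what a row does not reach only later rows make up. A row lasts 1/12 s, in which the tool goes at most 41.7 mm and 7.16 degrees, less where a joint would pass 70% of its speed; a pose out of reach is approached as far as the arm can. A call with a gripper value outside its range is refused whole. The fingers move at their own pace and stop on an object; FORCE is the grip in N (left out, the last holds). Time passes only in rows, so rows that repeat a pose let the fingers close. It gives the time, the measured TCP pose, the force and the opening at its end, in the units of the state.
- bot.get_obs(): the state, without advancing time (a new reading comes with each control period).
- bot.read_camera(name): name is "side" or "top" or "wrist"; returns the picture (420x560x3 uint8, blue, green, red); there is no depth.
- bot.camera_params(name): a dict with "K" (3x3 intrinsics, pixels), "R" (3x3) and "t" (3): a world point X has camera coordinates R X + t; the wrist camera has in their place "hand_eye" (4x4, takes a point from camera to tool coordinates, whose origin is the TCP and whose axes are the tool frame's). Camera axes: x right, y down, z forward; pixel columns grow to the right and rows downward; lengths in m; the calibration is good to about 2 mm. A picture is of the moment at which its call begins: read the wrist's pose just before it. camera_params takes no time and is no camera call.
- bot.hand_in(): hands the job in, once; it reports no verdict.
Trained networks look in the newest picture that a camera, given by its name, has taken for a name from the list of things; names that differ only in an ending like _2 or _b are one class to them, and where a whole thing is asked for, a point or a joint stands for the part that bears it (a point fixed in the world has none). Each returns a list of dicts, best first, with "score" (0 to 1); they miss things now and then, are a little off and sometimes report something else, mostly with a low value. They report only what shows in the picture. A call takes as long as a camera call.
- bot.search_frame(camera, target): "extent" ([left, top, right, bottom] in pixels, round what is visible of it).
- bot.cut_out(camera, target): "pixels" (420x560 bool, what is visible of it) and "extent" ([left, top, right, bottom] in pixels, round what is visible of it).
- bot.place_of(camera, target): "xy" ([column, row] in pixels: a listed point, or the origin of a listed thing).
The state is a dict: "t": time; "q": joint angles; "joint_vel": joint speeds; "joint_torque": joint torques, N m; "eef_pos": TCP position; "tool_rot": TCP orientation; "contact_force": force on the tool from outside, world axes, zero at the start; "torque": the same for the moment, N m; "gripper_width": opening from 0.0 (shut) to 1.0 (fully open).
Only numpy, scipy, OpenCV 4.12 (cv2) and the standard library are available. Lean on these libraries where they do the work, as an engineer would, in place of code of your own. Each camera call takes 0.05 s, during which the arm holds its last target. There are 200 camera calls.

## Task

Fit the leather-faced honing wheel, lying on the towel, to the honing machine: put it over the spindle with its hub upward, turn it until its three holes find the three studs, and leave it fully home, flat and flush on the spindle flange. Leave the other things on the bench where they are.

Things in the scene. Friction and masses are not known exactly. Their poses are not given: they have to be found in the camera images.
- wheel: Honing wheel lying flat, hub up, on a towel (4 mm thick): grey plastic, leather on its edge, 200 mm across, 0.35 to 0.7 kg. Origin: centre of its flat underside; z up along its axis. Hub disc (radius 42 mm, 14 mm thick), three spokes to a rim (inner radius 86 mm, 26 mm high). Between spokes three open windows, radius 42 to 86 mm: a closed fingertip fits down into one and can push a spoke round.
- hub (a point): Top centre of the wheel's round hub boss, 44 mm above the wheel's underside. The boss is 34 mm in diameter and stands from 14 to 44 mm above the underside: the place to grip the wheel from above. A plain bore of 17 mm runs through boss and wheel.
- hole (a point): Centre of one of the wheel's three plain through holes (11 mm diameter), at the underside, 30 mm from the axis. The holes lie at 60 (this one), 180 and 300 degrees from the wheel's x axis, counter-clockwise from above.
- spoke (a point): On one spoke's centre line at its top, 64 mm from the wheel's axis. The spokes are 14 mm wide and 14 mm thick (undersides level with the wheel's underside) and run out at 0 (this one), 120 and 240 degrees from the wheel's x axis.
- machine: Honing machine, fixed: grey box with flat top 71 mm above the bench, upright spindle. Origin on the bench under the spindle axis; x points to its back. The box reaches 115 mm in front of the spindle, 155 mm behind, 110 mm to each side. A round tool-rest bar crosses it 140 mm behind the spindle, its top 138 mm above the bench.
- seat (a point): Centre of the flat top of the spindle flange (steel, radius 42 mm), 88 mm above the bench; z up. Fully home, the wheel's underside lies on this face, the studs fill its holes with 1.5 mm play all round, and it turns no more than a few degrees. A wheel on the pilot but not lined up rests on the stud ends, 16 mm higher; lined up, it drops by itself or with light pressure.
- pilot (a point): Tip of the steel pilot pin in the middle of the flange, 40 mm above the flange's top. It is 15 mm in diameter; its last 7 mm taper to 7 mm. Round it, 30 mm from the axis and 120 degrees apart, stand three studs (8 mm, 16 mm high, tips slightly tapered). Flange and studs do not turn; the studs' angle differs each time and is not reported (visible from above until the wheel covers them).
- driver: Screwdriver lying flat, 170 mm long, black handle 26 mm thick. Origin in the middle at the bench, x along it. To be left alone.
- knife: Closed folding knife lying flat, 105 by 24 by 14 mm. Origin in the middle of its underside, x along it. To be left alone.
- locknut: Knurled steel ring nut, 32 mm across, 14 mm high, lying flat. Origin in the middle of its underside. To be left alone.
- jar: Glass jar with a steel lid, 64 mm across, 75 mm high. Origin in the middle of its foot. To be left alone.
- compound: Pale bar of honing compound, 110 by 40 by 34 mm. Origin in the middle of its underside. To be left alone.
- dish: Steel dish, 90 mm across, 20 mm high. Origin in the middle of its foot. To be left alone.
- oil: White oil bottle, 48 mm across, 130 mm high. Origin in the middle of its foot. To be left alone.

How it is judged:
By the outcome, as a careful person would: the job done as asked, in the order asked, and still so for the second after the job is handed in, with the robot touching nothing.
It also fails if it takes over 53 s, if anything falls off the work surface, if the arm or the gripper's body presses on something with over 40 N, if the wrist force passes 120 N, or if a joint passes its speed limit or range.

## Working session

There is one attempt and no reset: what is moved stays moved. The work goes in short steps, Python scripts to look and compute and a shell command to move; the robot and the scene stay as the last step left them, time stands still between calls to the robot, and variables do not carry over. Pictures are saved under pics/ and viewed, about 8 in all and at most 12, crops included, and the job is handed in when it is done.

```bash
mkdir -p pics
cat > h.py <<'E'
import numpy as np, cv2
from station import bot
from scipy.spatial.transform import Rotation as Ro
def rot(q): return Ro.from_quat([q[1],q[2],q[3],q[0]]).as_matrix()
def cam(name,obs=None):
    p=bot.camera_params(name);K=np.array(p['K'])
    if 'hand_eye' in p:
        o=obs or bot.get_obs();T=np.eye(4);T[:3,:3]=rot(o['tool_rot']);T[:3,3]=o['eef_pos']
        M=np.linalg.inv(T@np.array(p['hand_eye']));return K,M[:3,:3],M[:3,3]
    return K,np.array(p['R']),np.array(p['t'])
def ray(c,px):
    K,R,t=c;d=R.T@np.linalg.inv(K)@np.array([px[0],px[1],1.]);return -R.T@t,d/np.linalg.norm(d)
def atz(c,px,z):
    o,d=ray(c,px);return o+d*(z-o[2])/d[2]
def tri(cs,ps):
    A=np.zeros((3,3));b=np.zeros(3);rs=[ray(c,p) for c,p in zip(cs,ps)]
    for o,d in rs:
        P=np.eye(3)-np.outer(d,d);A+=P;b+=P@o
    X=np.linalg.solve(A,b);return X,[np.linalg.norm((np.eye(3)-np.outer(d,d))@(X-o)) for o,d in rs]
def proj(c,X):
    K,R,t=c;p=K@(R@np.array(X)+t);return p[:2]/p[2]
E
python3 - <<'E'
from h import *
np.set_printoptions(precision=4,suppress=True)
o=bot.get_obs();print(o['t'],o['eef_pos'],rot(o['tool_rot']),o['gripper_width'])
ims={}
for n in ['side','top','wrist']:
    ims[n]=bot.read_camera(n);cv2.imwrite(f'pics/{n}0.png',ims[n])
cs={n:cam(n) for n in ims}
for tg in ['hub','hole','spoke','seat','pilot','machine','wheel','oil','jar','driver','knife','locknut','compound','dish']:
    ps={}
    for n in ['top','side']:
        r=bot.place_of(n,tg)
        for k in r[:3]: print(tg,n,np.round(k['xy'],1),round(k['score'],2))
        if r: ps[n]=r[0]['xy']
    if len(ps)==2: print('   ',*tri([cs['top'],cs['side']],[ps['top'],ps['side']]))
print(bot.get_obs()['t'])
cv2.imwrite('pics/a.png',np.vstack([ims['top'],ims['side']])[:, :])
E
```

```text
0.0 [0.3035 0.6022 0.2303] [[ 0.893  -0.0007  0.45  ]
 [-0.45   -0.0018  0.893 ]
 [ 0.0002 -1.     -0.0019]] 0.999548348889461
hub top [217.8 236.1] 0.82
hub side [235.1 183. ] 0.77
    [0.5058 0.1873 0.0633] [np.float64(0.004042716433829783), np.float64(0.004042716433829859)]
hole top [215.4 245.1] 0.76
hole top [284.1 285.9] 0.49
spoke top [198.3 242.7] 0.84
spoke side [226.8 183.7] 0.57
    [0.4908 0.2442 0.0255] [np.float64(0.0031826515265235616), np.float64(0.003182651526523421)]
seat top [379.8 215.7] 0.69
seat top [281.3 285.2] 0.39
seat side [307.8 277.5] 0.62
    [ 0.5607 -0.226   0.0889] [np.float64(0.0007631361159275074), np.float64(0.0007631361159275242)]
pilot top [384.3 210. ] 0.6
pilot side [308.5 262.9] 0.63
    [ 0.5656 -0.2283  0.1339] [np.float64(0.005925375358994744), np.float64(0.00592537535899475)]
machine top [130.6 212.8] 0.67
machine top [377.1 218.4] 0.56
machine top [220.4 232.9] 0.4
machine side [308.3 304.8] 0.67
    [ 0.8154  0.7539 -1.2082] [np.float64(0.1419546971691406), np.float64(0.14195469716914044)]
wheel top [219.2 233.6] 0.97
wheel top [292.1 23
[... 605 characters left out ...]
e top [293.6 174.5] 0.72
knife side [320.7 230.5] 0.88
knife side [238.1 152.1] 0.4
    [ 0.6809 -0.0081  0.0014] [np.float64(0.00044079050693318135), np.float64(0.00044079050693310605)]
locknut top [285.  286.1] 0.44
locknut side [207.4 252.4] 0.57
    [ 0.3815  0.0138 -0.0052] [np.float64(0.001655160755175477), np.float64(0.0016551607551755943)]
compound top [334.1 144.1] 0.79
compound side [376.5 251.3] 0.6
    [ 0.7742 -0.1219 -0.0002] [np.float64(0.008511376094418455), np.float64(0.008511376094418174)]
dish top [130.9 213.5] 0.91
dish side [240.2 151.9] 0.7
dish side [225.2 181.7] 0.44
    [0.573  0.4319 0.0065] [np.float64(7.397563404821619e-05), np.float64(7.397563404827212e-05)]
1.55
```

Run:
```python
import cv2,numpy as np
t=cv2.imread('pics/top0.png');s=cv2.imread('pics/side0.png')
cv2.imwrite('pics/b.png',np.vstack([cv2.resize(t[150:310,90:490],(800,320),interpolation=2),cv2.resize(s[100:240+0,150:500],(700,280),interpolation=2).copy() if 0 else cv2.resize(s[140:340,160:560-40],(500,280))[:, :].copy() if 0 else cv2.copyMakeBorder(cv2.resize(s[130:340,150:470],(427,280)),0,0,0,373,cv2.BORDER_CONSTANT)]))
```

```text
(no output)
```

View pics/b.png

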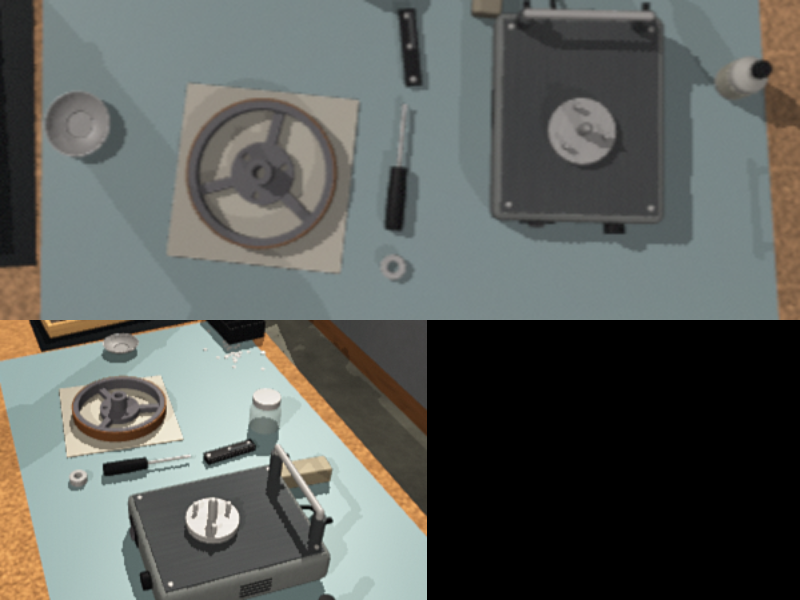

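```bash
cat >> h.py <<'E'
def go(target,yaw=0):
    o=bot.get_obs();R=rot(o['tool_rot']);print('linear',np.round(R.T@(np.array(target)-o['eef_pos']),4))
E
python3 - <<'E'
from h import *
np.set_printoptions(precision=4,suppress=True)
print(bot.camera_params('wrist'))
go([.51,.19,.30]);go([.56,-.226,.35])
E
```

```text
{'K': array([[325.1785,   0.    , 282.1113],
       [  0.    , 325.1785, 213.8323],
       [  0.    ,   0.    ,   1.    ]]), 'hand_eye': array([[ 0.0008,  0.95  ,  0.3121, -0.0801],
       [ 0.0002, -0.3121,  0.95  , -0.1424],
       [ 1.    , -0.0007, -0.0005,  0.0009],
       [ 0.    ,  0.    ,  0.    ,  1.    ]])}
linear [ 0.3699 -0.0687 -0.2758]
linear [ 0.6018 -0.1187 -0.6248]
```

```bash
python3 -m crank '[{"linear":[0.031,-0.007,-0.028],"dr":[0,0,0],"hand":1},{"linear":[0.062,-0.014,-0.056],"dr":[0,0,0],"hand":1},{"linear":[0.093,-0.021,-0.084],"dr":[0,0,0],"hand":1},{"linear":[0.124,-0.028,-0.112],"dr":[0,0,0],"hand":1},{"linear":[0.155,-0.035,-0.14],"dr":[0,0,0],"hand":1},{"linear":[0.186,-0.042,-0.168],"dr":[0,0,0],"hand":1},{"linear":[0.217,-0.049,-0.196],"dr":[0,0,0],"hand":1},{"linear":[0.248,-0.056,-0.224],"dr":[0,0,0],"hand":1},{"linear":[0.27,-0.063,-0.24],"dr":[0,0,0],"hand":1},{"linear":[0.27,-0.063,-0.24],"dr":[0,0,0],"hand":1}]'
cat > look.py <<'E'
from h import *
import sys,pickle
np.set_printoptions(precision=4,suppress=True)
tag=sys.argv[1]
o=bot.get_obs();im=bot.read_camera('wrist');cv2.imwrite(f'pics/{tag}.png',im);c=cam('wrist',o)
out={}
print(o['t'],o['eef_pos'],o['q'])
for tg in sys.argv[2:]:
    r=bot.place_of('wrist',tg);out[tg]=[(k['xy'],k['score']) for k in r];print(tg,[(np.round(k['xy'],1),round(k['score'],2)) for k in r[:5]])
pickle.dump((c,out),open(tag+'.pkl','wb'))
E
python3 look.py w1 hub spoke hole wheel
```

```text
t: 2.38
eef_pos: [0.441, 0.2597, 0.2963]
tool_rot: [0.687, -0.687, 0.166, -0.169]
contact_force: [1.0, 0.4, -0.3]
gripper_width: 1.001
2.3833 [0.441  0.2597 0.2963] [-0.8066  0.1413  0.1688  1.8707 -0.0233  1.1289  0.4635]
hub [(array([255.8, 248.8]), 0.75), (array([254.3, 219.1]), 0.71)]
spoke [(array([292.3, 210.6]), 0.92)]
hole [(array([255.4, 219.8]), 0.69), (array([260.3, 247.6]), 0.54)]
wheel [(array([259.7, 235.2]), 0.83)]
```

```bash
python3 -m crank '[{"linear":[0.04,0,-0.01],"dr":[0,0,0],"hand":1},{"linear":[0.08,0,-0.02],"dr":[0,0,0],"hand":1},{"linear":[0.12,0,-0.03],"dr":[0,0,0],"hand":1},{"linear":[0.12,0,-0.03],"dr":[0,0,0],"hand":1}]'
python3 look.py w2 hub spoke hole wheel
python3 - <<'E'
from h import *
import pickle
a,b=[pickle.load(open(f'w{i}.pkl','rb')) for i in (1,2)]
for k in a[1]:
    if a[1][k] and b[1][k]: print(k,*tri([a[0],b[0]],[a[1][k][0][0],b[1][k][0][0]]))
cv2.imwrite('pics/w12.png',np.hstack([cv2.resize(cv2.imread(f'pics/w{i}.png'),(400,300)) for i in (1,2)]))
E
```

```text
t: 2.97
eef_pos: [0.5354, 0.1804, 0.294]
tool_rot: [-0.686, 0.688, -0.165, 0.167]
contact_force: [0.3, -0.9, 0.3]
gripper_width: 0.996
2.9667 [0.5354 0.1804 0.294 ] [-0.6489  0.24    0.2551  1.7626 -0.061   1.146   0.721 ]
hub [(array([276. , 158.8]), 0.8)]
spoke [(array([315.8, 118.2]), 0.97), (array([113.1, 128.5]), 0.51)]
hole [(array([276.4, 132.7]), 0.62)]
wheel [(array([278.9, 149.4]), 0.62)]
hub [0.5149987  0.18289275 0.040161  ] [np.float64(7.294887526023246e-05), np.float64(7.294887526032724e-05)]
spoke [0.49604862 0.24781987 0.01835042] [np.float64(0.00023935426604597719), np.float64(0.0002393542660460021)]
hole [0.48916746 0.19481304 0.00488292] [np.float64(0.001148487406217592), np.float64(0.0011484874062176011)]
wheel [0.50987776 0.18928776 0.01030803] [np.float64(0.00022180699302653167), np.float64(0.00022180699302651438)]
```

View pics/w12.png

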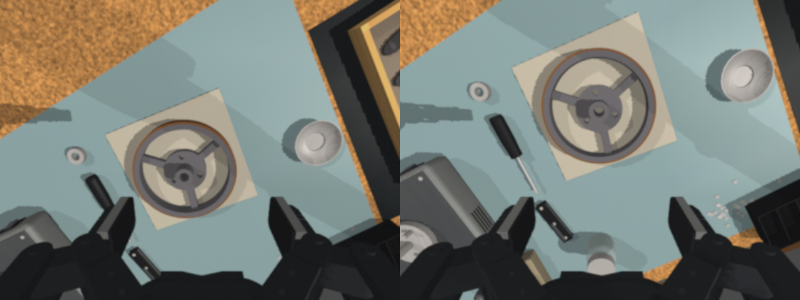

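```bash
python3 -m crank '[{"linear":[0.02,-0.009,-0.035],"dr":[0,0,0],"hand":1},{"linear":[0.04,-0.018,-0.07],"dr":[0,0,0],"hand":1},{"linear":[0.06,-0.027,-0.105],"dr":[0,0,0],"hand":1},{"linear":[0.08,-0.036,-0.14],"dr":[0,0,0],"hand":1},{"linear":[0.1,-0.045,-0.175],"dr":[0,0,0],"hand":1},{"linear":[0.12,-0.054,-0.21],"dr":[0,0,0],"hand":1},{"linear":[0.14,-0.063,-0.245],"dr":[0,0,0],"hand":1},{"linear":[0.15,-0.072,-0.28],"dr":[0,0,0],"hand":1},{"linear":[0.15,-0.08,-0.31],"dr":[0,0,0],"hand":1},{"linear":[0.15,-0.08,-0.31],"dr":[0,0,0],"hand":1}]'
python3 look.py s1 seat pilot
python3 -m crank '[{"linear":[0.03,0,-0.02],"dr":[0,0,0],"hand":1},{"linear":[0.06,0,-0.04],"dr":[0,0,0],"hand":1},{"linear":[0.09,0,-0.06],"dr":[0,0,0],"hand":1},{"linear":[0.09,0,-0.06],"dr":[0,0,0],"hand":1}]'
python3 look.py s2 seat pilot
python3 - <<'E'
from h import *
import pickle
a,b=[pickle.load(open(f's{i}.pkl','rb')) for i in (1,2)]
for k in a[1]:
    if a[1][k] and b[1][k]: print(k,*tri([a[0],b[0]],[a[1][k][0][0],b[1][k][0][0]]))
L=[]
for i,d in ((1,a),(2,b)):
    u,v=map(int,d[1]['seat'][0][0]);im=cv2.imread(f'pics/s{i}.png');u0,v0=max(u-50,0),max(v-50,0);print(u0,v0)
    L.append(cv2.resize(im[v0:v0+100,u0:u0+100],(400,400),interpolation=2))
cv2.imwrite('pics/s12.png',np.hstack(L))
E
```

```text
t: 4.05
eef_pos: [0.5228, -0.1642, 0.3765]
tool_rot: [-0.687, 0.688, -0.165, 0.167]
contact_force: [-0.5, -1.0, -0.3]
gripper_width: 1.001
4.05 [ 0.5228 -0.1642  0.3765] [-0.2253  0.1577  0.4816  1.6904 -0.0737  1.309   1.3664]
seat [(array([461.8, 239.3]), 0.35)]
pilot []
t: 4.53
eef_pos: [0.5803, -0.255, 0.3723]
tool_rot: [-0.687, 0.689, -0.164, 0.163]
contact_force: [-0.9, -0.1, -0.4]
gripper_width: 0.999
4.5333 [ 0.5803 -0.255   0.3723] [-0.0719  0.3407  0.5275  1.4981 -0.1697  1.35    1.5709]
seat [(array([508.6, 188.1]), 0.59)]
pilot []
seat [0.77614391 0.04275722 0.01720088] [np.float64(4.004643205637466e-06), np.float64(4.004643205666187e-06)]
411 189
458 138
```

View pics/s12.png

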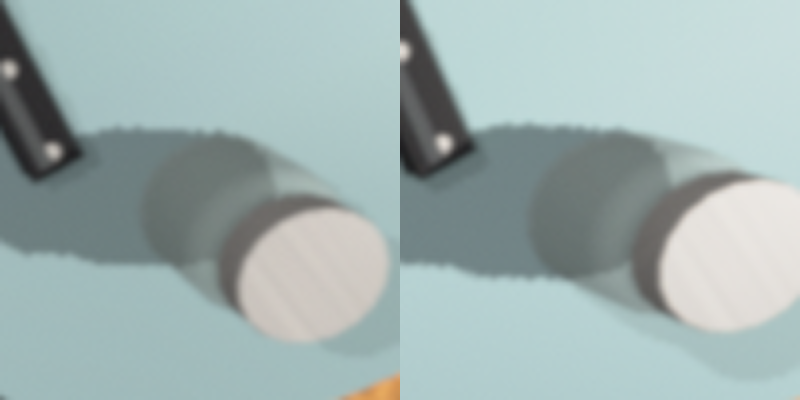

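Run:
```python
from h import *
import pickle
L=[]
for i in (1,2):
    c,_=pickle.load(open(f's{i}.pkl','rb'));p=proj(c,[.561,-.226,.088]);print(p,proj(c,[.561,-.226,.128]))
    im=cv2.imread(f'pics/s{i}.png');u0,v0=int(p[0])-50,max(0,int(p[1])-50);print(u0,v0)
    L.append(cv2.resize(im[v0:v0+100,u0:u0+100],(400,400),interpolation=2))
cv2.imwrite('pics/s12b.png',np.hstack(L))
```

```text
[254.89663213 213.69279296] [252.37371954 223.54058488]
204 163
[295.50767943 147.61974074] [296.71156885 151.63337935]
245 97
```

View pics/s12b.png

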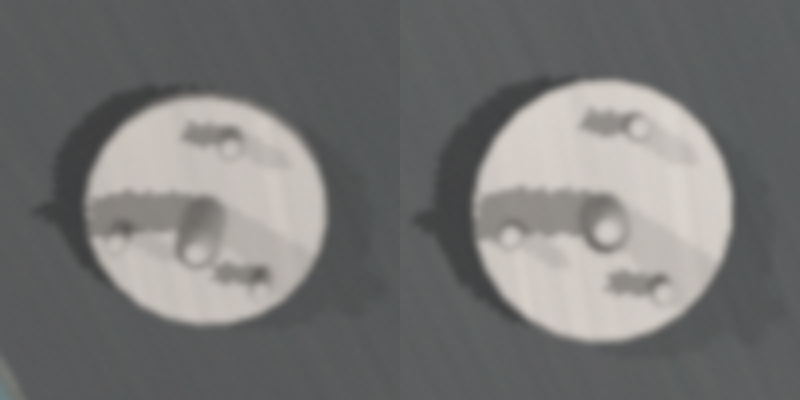

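```bash
cat > rect.py <<'E'
from h import *
import pickle
def rectify(tag,cx,cy,z,half=.11,N=400):
    c,_=pickle.load(open(tag+'.pkl','rb'));im=cv2.imread(f'pics/{tag}.png')
    s=2*half/N;jj,ii=np.meshgrid(np.arange(N),np.arange(N))
    X=np.stack([cx-half+(jj+.5)*s,cy+half-(ii+.5)*s,np.full(jj.shape,z)],-1)  # right=+x, up=+y
    K,R,t=c;P=(X@R.T+t)@K.T;m=(P[...,:2]/P[...,2:]).astype(np.float32)
    return cv2.remap(im,m[...,0],m[...,1],cv2.INTER_CUBIC)
E
python3 - <<'E'
from rect import *
from scipy.optimize import least_squares
np.set_printoptions(precision=4,suppress=True)
C=[];F=[]
for i,g in ((1,(255,215)),(2,(296,149))):
    c,_=pickle.load(open(f's{i}.pkl','rb'));C.append(c)
    im=cv2.cvtColor(cv2.imread(f'pics/s{i}.png'),6)[g[1]-50:g[1]+50,g[0]-50:g[0]+50]
    m=(im>125).astype(np.uint8);ct=max(cv2.findContours(m,0,1)[0],key=cv2.contourArea);ct=cv2.convexHull(ct)
    e=cv2.fitEllipse(ct);p=np.array(e[0])+[g[0]-50,g[1]-50];print('ell',p,e[1:]);F.append(p);print(atz(c,p,.088))
print('flange',*tri(C,F))
T=[np.array([(198,250),(231,147),(120,240),(261,285)])/4+[204,163],np.array([(206,231),(237,127),(112,235),(263,291)])/4+[245,97]]
for k in range(4): print('pt',*tri(C,[T[0][k],T[1][k]]))
def model(p):
    L=[[p[0],p[1],.128]]+[[p[0]+.03*np.cos(p[2]+a),p[1]+.03*np.sin(p[2]+a),.104] for a in np.deg2rad([0,120,240])]
    return L
S=[atz(C[1],q,.104) for q in T[1]];a0=np.arctan2(S[1][1]+.226,S[1][0]-.561);print(np.rad2deg([np.arctan2(s[1]-.2265*-1,s[0]-.561) for s in S[1:]]) if 0 else [np.rad2deg(np.arctan2(s[1]+.226,s[0]-.561)) for s in S[1:]])
def res(p,sgn):
    M=model(p);M=[M[0],M[1]]+([M[2],M[3]] if sgn>0 else [M[3],M[2]])
    r=[]
    for j in (0,1):
        r+=[proj(C[j],M[k])-T[j][k] for k in range(4)]+[proj(C[j],[p[0],p[1],.088])-F[j]]
    return np.concatenate(r)
for s in (1,-1):
    f=least_squares(res,[.561,-.226,a0],args=(s,));print(s,f.x[:2],np.rad2deg(f.x[2])%120,f.cost);print(f.fun.reshape(-1,2)) if f.cost<50 else 0
p=least_squares(res,[.561,-.226,a0],args=(1,)).x
a=rectify('w2',.514,.185,.018);b=rectify('w1',.514,.185,.018)
cv2.imwrite('pics/rw.png',np.hstack([a,b]))
E
```

```text
ell [255.1858 215.0925] ((57.42359161376953, 60.175498962402344), 100.62159729003906)
[ 0.563  -0.2266  0.088 ]
ell [295.2868 149.2542] ((64.67469787597656, 66.14850616455078), 21.158233642578125)
[ 0.5627 -0.2272  0.088 ]
flange [ 0.5631 -0.2271  0.0866] [np.float64(0.0002477071552434431), np.float64(0.00024770715524314056)]
pt [ 0.5654 -0.2278  0.122 ] [np.float64(0.0004187327895518169), np.float64(0.00041873278955190286)]
pt [ 0.5442 -0.2057  0.1011] [np.float64(0.0005824260364690067), np.float64(0.0005824260364691795)]
pt [ 0.5563 -0.2555  0.0998] [np.float64(0.0005038343113429647), np.float64(0.0005038343113431754)]
pt [ 0.5942 -0.2206  0.0973] [np.float64(8.49605669531751e-05), np.float64(8.496056695315616e-05)]
[np.float64(131.45092532497205), np.float64(-100.87031629994664), np.float64(9.64231875869768)]
1 [ 0.5638 -0.2268] 13.440161496480272 3.124329881650789
[[-0.6539  0.1339]
 [-0.4406 -0.5002]
 [-1.2311  0.2796]
 [-0.1848  0.8144]
 [ 0.1388  0.5384]
 [ 0.6044 -0.6715]
 [ 0.6752 -0.6138]
 [-0.2303 -0.0072]
 [ 0.5876 -0.1248]
 [ 0.5808  0.5989]]
-1 [ 0.5642 -0.2269] 11.850309090752859 3064.830717133486
```

View pics/rw.png

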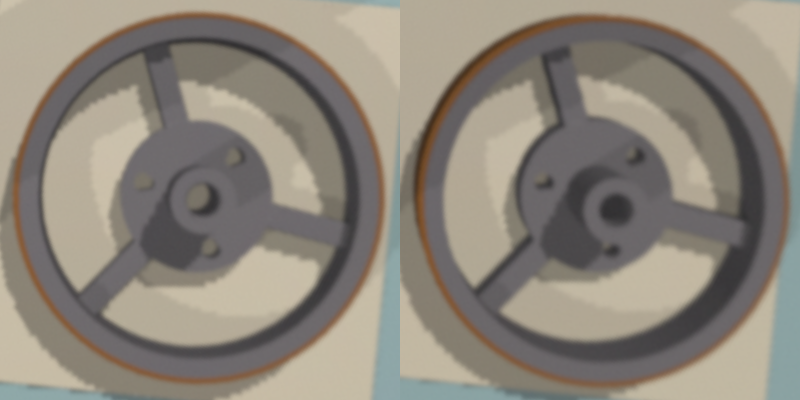

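```bash
python3 -m crank '[{"linear":[-0.02,0.015,0.03],"dr":[0,0,0],"hand":1},{"linear":[-0.04,0.03,0.06],"dr":[0,0,0],"hand":1},{"linear":[-0.06,0.045,0.09],"dr":[0,0,0],"hand":1},{"linear":[-0.08,0.06,0.12],"dr":[0,0,0],"hand":1},{"linear":[-0.1,0.075,0.15],"dr":[0,0,0],"hand":1},{"linear":[-0.12,0.09,0.18],"dr":[0,0,0],"hand":1},{"linear":[-0.14,0.1,0.21],"dr":[0,0,0],"hand":1},{"linear":[-0.165,0.11,0.24],"dr":[0,0,0],"hand":1},{"linear":[-0.19,0.13,0.265],"dr":[0,0,0],"hand":1},{"linear":[-0.21,0.15,0.295],"dr":[0,0,0],"hand":1}]'
python3 -m crank '[{"linear":[-0.02,0.02,0.025],"dr":[0,0,0],"hand":1},{"linear":[-0.035,0.04,0.05],"dr":[0,0,0],"hand":1},{"linear":[-0.05,0.07,0.07],"dr":[0,0,0],"hand":1},{"linear":[-0.05,0.1,0.07],"dr":[0,0,0],"hand":1},{"linear":[-0.05,0.1,0.07],"dr":[0,0,0],"hand":1}]'
python3 look.py w3 hub spoke hole
python3 - <<'E'
from rect import *
c,o=pickle.load(open('w3.pkl','rb'));print(o['hub'] and atz(c,o['hub'][0][0],.048))
a=pickle.load(open('w2.pkl','rb'));print(tri([a[0],c],[a[1]['hub'][0][0],o['hub'][0][0]]))
go([.5125,.186,.10])
im=cv2.imread('pics/w3.png')
cv2.imwrite('pics/w3b.png',np.hstack([cv2.resize(im,(400,300)),cv2.resize(rectify('w3',.5125,.186,.048,.06),(300,300))]))
E
```

```text
t: 5.52
eef_pos: [0.5212, 0.1097, 0.2245]
tool_rot: [0.689, -0.687, 0.162, -0.162]
contact_force: [0.5, 0.3, -0.1]
gripper_width: 1.002
t: 5.93
eef_pos: [0.5047, 0.1937, 0.1197]
tool_rot: [-0.687, 0.69, -0.164, 0.158]
contact_force: [-0.9, -1.7, -0.1]
gripper_width: 0.997
5.9333 [0.5047 0.1937 0.1197] [-0.6866  0.4083  0.2574  1.9857 -0.147   0.7741  0.7689]
hub [(array([276.8, 241.3]), 0.86)]
spoke [(array([343.3, 175.8]), 0.74)]
hole []
[0.5124513  0.18607542 0.048     ]
(array([0.51550301, 0.18341916, 0.03863271]), [np.float64(0.000801857999460329), np.float64(0.0008018579994603021)])
linear [ 0.0032  0.0263 -0.0037]
```

View pics/w3b.png

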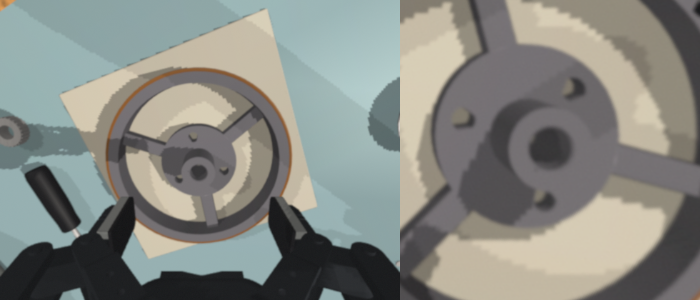

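```bash
python3 -m crank '[{"linear":[0.003,0.03,-0.004],"dr":[0,0,0],"hand":1},{"linear":[0.003,0.06,-0.004],"dr":[0,0,0],"hand":1},{"linear":[0.003,0.085,-0.004],"dr":[0,0,0],"hand":1},{"linear":[0.003,0.097,-0.004],"dr":[0,0,0],"hand":1},{"linear":[0.003,0.097,-0.004],"dr":[0,0,0],"hand":1},{"linear":[0.003,0.097,-0.004],"dr":[0,0,0],"hand":1}]'
python3 - <<'E'
from h import *
go([.5125,.186,.021]); print(rot(bot.get_obs()['tool_rot']).round(4))
E
```

```text
t: 6.63
eef_pos: [0.5123, 0.1857, 0.0285]
tool_rot: [0.688, -0.688, 0.163, -0.164]
contact_force: [-0.0, -0.2, 0.6]
gripper_width: 0.999
linear [0.     0.0075 0.0004]
[[ 8.926e-01  1.300e-03  4.509e-01]
 [-4.509e-01  6.000e-04  8.926e-01]
 [ 9.000e-04 -1.000e+00  1.100e-03]]
```

```bash
python3 -m crank '[{"linear":[0,0.007,0],"dr":[0,0,0],"hand":1},{"linear":[0,0.007,0],"dr":[0,0,0],"hand":1},{"linear":[0,0.007,0],"dr":[0,0,0],"hand":-1},{"linear":[0,0.007,0],"dr":[0,0,0],"hand":-1},{"linear":[0,0.007,0],"dr":[0,0,0],"hand":-1},{"linear":[0,0.007,0],"dr":[0,0,0],"hand":-1},{"linear":[0,0.007,0],"dr":[0,0,0],"hand":-1},{"linear":[0,0.007,0],"dr":[0,0,0],"hand":-1},{"linear":[0,0.007,0],"dr":[0,0,0],"hand":-1},{"linear":[0,0.007,0],"dr":[0,0,0],"hand":-1}]' 80
```

```text
t: 7.47
eef_pos: [0.5115, 0.186, 0.021]
tool_rot: [0.688, -0.688, 0.163, -0.164]
contact_force: [-2.6, -0.7, 6.7]
gripper_width: 0.37
```

```bash
python3 -m crank '[{"linear":[0,-0.015,0],"dr":[0,0,0],"hand":-1},{"linear":[0,-0.04,0],"dr":[0,0,0],"hand":-1},{"linear":[0,-0.075,0],"dr":[0,0,0],"hand":-1},{"linear":[0,-0.11,0],"dr":[0,0,0],"hand":-1},{"linear":[0,-0.145,0],"dr":[0,0,0],"hand":-1},{"linear":[0,-0.17,0],"dr":[0,0,0],"hand":-1},{"linear":[0,-0.185,0],"dr":[0,0,0],"hand":-1},{"linear":[0,-0.185,0],"dr":[0,0,0],"hand":-1}]'
python3 look.py w4 hub spoke hole
python3 - <<'E'
from rect import *
o=bot.get_obs();R=rot(o['tool_rot'])
d=np.array([.5638,-.2268,0])-o['eef_pos'];d[2]=0;print('to seat',R.T@d,o['contact_force'],R.round(4).tolist())
im=cv2.imread('pics/w4.png');h=o['eef_pos'];r=rectify('w4',h[0],h[1],h[2]-.002,.11)
cv2.imwrite('pics/w4b.png',np.hstack([cv2.resize(im,(400,300)),cv2.resize(r,(300,300))]))
E
```

```text
t: 8.13
eef_pos: [0.5129, 0.1864, 0.2084]
tool_rot: [0.689, -0.687, 0.162, -0.165]
contact_force: [0.6, 1.1, -3.2]
gripper_width: 0.369
8.1333 [0.5129 0.1864 0.2084] [-0.7075  0.2908  0.2974  1.9114 -0.1044  0.9485  0.7425]
hub [(array([280.7, 313. ]), 0.81)]
spoke [(array([382.9, 197.6]), 0.88), (array([ 17. , 353.2]), 0.52), (array([ 80.2, 155.7]), 0.25)]
hole [(array([269.7, 215. ]), 0.8), (array([280.3, 261.5]), 0.25)]
to seat [ 0.23352623  0.0005231  -0.34377856] [-1.347099   -0.40889066 -3.3948913 ] [[0.8931, -0.0032, 0.4499], [-0.4499, -0.0017, 0.8931], [-0.0021, -1.0, -0.003]]
```

View pics/w4b.png

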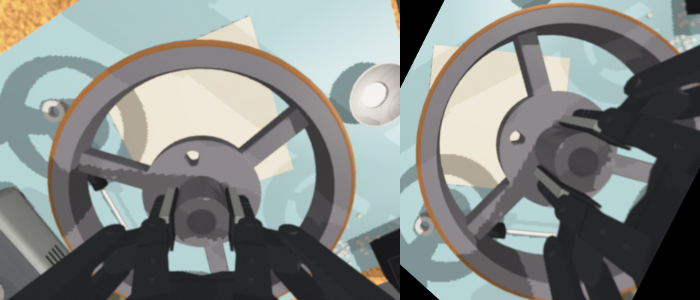

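Run:
```python
from rect import *
np.set_printoptions(precision=4,suppress=True)
H=np.array(bot.camera_params('wrist')['hand_eye']);K=np.array(bot.camera_params('wrist')['K'])
def onplane(px,y): # tool y (down) plane
    d=H[:3,:3]@np.linalg.inv(K)@[px[0],px[1],1];o=H[:3,3];return (o+d*(y-o[1])/d[1])[[0,2]]
for dy in (-.001,.003,.007):
    print(dy,'hub',onplane((280.7,313),dy-.030),'hole top',onplane((270,217),dy),'hole bot',onplane((269.7,215),dy+.014),'spoke',onplane((382.9,197.6),dy))
# rim outer top edge points fit: leather orange vs grey -> use grey rim outer contour
im=cv2.imread('pics/w4.png')
hsv=cv2.cvtColor(im,cv2.COLOR_BGR2HSV)
from scipy.optimize import least_squares
m=((hsv[...,0]<18)&(hsv[...,1]>110)&(hsv[...,2]>60)).astype(np.uint8);m[:50]=0;m[:,:60]=0;m[340:]=0
pts=[]
for u in range(90,480,6):
    v=np.flatnonzero(m[:250,u])
    if len(v)>1: pts.append((u,v.max()))   # lower edge of leather = rim top edge
pts=np.array(pts);print(len(pts))
for y in (-.009,-.013,-.005):
    P=np.array([onplane(p,y) for p in pts])
    f=least_squares(lambda q:np.hypot(P[:,0]-q[0],P[:,1]-q[1])-q[2],[0,0,.1],loss='soft_l1',f_scale=.001);print(y,f.x,f.cost**.5)
```

```text
-0.001 hub [-0.0017  0.0003] hole top [-0.0321 -0.0047] hole bot [-0.0285 -0.0054] spoke [-0.0413  0.0463]
0.003 hub [0.0011 0.0003] hole top [-0.0308 -0.0048] hole bot [-0.0271 -0.0055] spoke [-0.0402  0.0476]
0.007 hub [0.0039 0.0003] hole top [-0.0294 -0.005 ] hole bot [-0.0258 -0.0057] spoke [-0.0391  0.0488]
65
-0.009 [0.0007 0.0008 0.0963] 0.0005500236220488117
-0.013 [-0.0018  0.0008  0.0934] 0.0005336204853147456
-0.005 [0.0031 0.0008 0.0992] 0.0005664186258639616
```

```bash
python3 -m crank '[{"linear":[0.015,0,-0.022],"dr":[0,2,0],"hand":-1},{"linear":[0.036,0,-0.053],"dr":[0,5,0],"hand":-1},{"linear":[0.058,0,-0.086],"dr":[0,9,0],"hand":-1},{"linear":[0.08,0,-0.119],"dr":[0,13,0],"hand":-1},{"linear":[0.102,0,-0.152],"dr":[0,17,0],"hand":-1},{"linear":[0.125,0,-0.185],"dr":[0,21,0],"hand":-1},{"linear":[0.147,0,-0.218],"dr":[0,25,0],"hand":-1},{"linear":[0.17,0,-0.251],"dr":[0,29,0],"hand":-1},{"linear":[0.192,0,-0.284],"dr":[0,32,0],"hand":-1},{"linear":[0.21,0,-0.31],"dr":[0,32,0],"hand":-1}]'
python3 -m crank '[{"linear":[0.01,0,0],"dr":[0,0,0],"hand":-1},{"linear":[0.01,0,0],"dr":[0,0,0],"hand":-1}]'
python3 - <<'E'
from h import *
np.set_printoptions(precision=4,suppress=True)
o=bot.get_obs();R=rot(o['tool_rot']);print(o['eef_pos'],o['q'],np.rad2deg(np.arctan2(R[1,0],R[0,0])),R[:,1])
c=o['eef_pos']+R@[.0015,0,.0005];d=np.array([.5638,-.2268,c[2]])-c;print('d tool',R.T@d)
E
```

```text
t: 9.17
eef_pos: [0.5579, -0.1889, 0.2034]
tool_rot: [-0.614, 0.616, -0.349, 0.348]
contact_force: [0.9, 0.4, -3.4]
gripper_width: 0.365
t: 9.33
eef_pos: [0.5636, -0.1981, 0.2036]
tool_rot: [-0.614, 0.616, -0.349, 0.348]
contact_force: [0.1, 0.3, -3.9]
gripper_width: 0.37
[ 0.5636 -0.1981  0.2036] [-0.1779  0.4153  0.54    1.8033 -0.2468  0.9926  1.0008] -59.06860097416525 [-0.0025 -0.0022 -1.    ]
d tool [ 0.0232  0.0001 -0.015 ]
```

```bash
python3 -m crank '[{"linear":[0.012,0.01,-0.008],"dr":[0,0,0],"hand":-1},{"linear":[0.023,0.025,-0.015],"dr":[0,0,0],"hand":-1},{"linear":[0.023,0.04,-0.015],"dr":[0,0,0],"hand":-1},{"linear":[0.023,0.045,-0.015],"dr":[0,0,0],"hand":-1},{"linear":[0.023,0.045,-0.015],"dr":[0,0,0],"hand":-1}]'
python3 - <<'E'
from h import *
np.set_printoptions(precision=4,suppress=True)
o=bot.get_obs();R=rot(o['tool_rot']);print(o['eef_pos'],np.rad2deg(np.arctan2(R[1,0],R[0,0])),R[:,1])
c=o['eef_pos']+R@[.0015,0,.0005];print('axis',c,'d tool',R.T@(np.array([.5638,-.2268,c[2]])-c))
s=bot.read_camera('side');t=bot.read_camera('top')
A=[]
for n in('side','top'):
    r=bot.place_of(n,'hub');print(n,[(k['xy'],k['score']) for k in r[:2]])
    if r:A.append((cam(n),r[0]['xy']))
if len(A)==2:print(tri([a[0] for a in A],[a[1] for a in A]))
cv2.imwrite('pics/p1.png',np.hstack([cv2.resize(s[190:340,220:420],(533,400)),cv2.resize(t[150:280,310:440],(267,267)) if 0 else cv2.copyMakeBorder(cv2.resize(t[150:280,320:440],(267,289)),0,111,0,0,0)]))
E
```

```text
t: 9.75
eef_pos: [0.5621, -0.2194, 0.1576]
tool_rot: [-0.616, 0.617, -0.348, 0.344]
contact_force: [0.6, -0.4, -3.3]
gripper_width: 0.371
[ 0.5621 -0.2194  0.1576] -58.66181141159297 [-0.0052  0.002  -1.    ]
axis [ 0.5633 -0.2204  0.1576] d tool [ 0.0057 -0.     -0.0029]
side [([307.6, 236.4], 0.69)]
top [([383.9, 208.1], 0.72)]
(array([ 0.565 , -0.2169,  0.1963]), [np.float64(0.004626665561625245), np.float64(0.004626665561625337)])
```

View pics/p1.png

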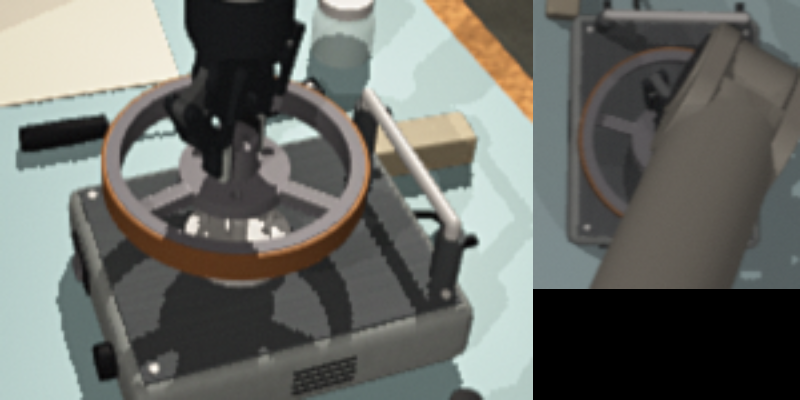

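```bash
cat > st.py <<'E'
from h import *
np.set_printoptions(precision=4,suppress=True)
o=bot.get_obs();R=rot(o['tool_rot']);c=o['eef_pos']+R@[.0015,0,.0005];print(o['t'],o['eef_pos'],'yaw',np.rad2deg(np.arctan2(R[1,0],R[0,0])),'y',R[:,1],'d tool',R.T@(np.array([.5638,-.2268,c[2]])-c),'F',o['contact_force'],o['torque'])
E
python3 -m crank '[{"linear":[0,0,0],"dr":[0,0,0],"hand":-1},{"linear":[0,0,0],"dr":[0,0,0],"hand":-1},{"linear":[0,0,0],"dr":[0,0,0],"hand":-1}]'; python3 st.py
```

```text
t: 10.2
eef_pos: [0.5639, -0.2214, 0.1608]
tool_rot: [0.616, -0.616, 0.346, -0.347]
contact_force: [-0.5, 0.3, -4.5]
gripper_width: 0.37
10.2 [ 0.5639 -0.2214  0.1608] yaw -58.731331660376426 y [ 0.0009 -0.     -1.    ] d tool [ 0.003  -0.     -0.0034] F [-0.5074  0.2699 -4.4793] [ 0.0307  0.0118 -0.0089]
```

```bash
python3 -m crank '[{"linear":[0.003,0,-0.0035],"dr":[0,0,0],"hand":-1},{"linear":[0.003,0,-0.0035],"dr":[0,0,0],"hand":-1},{"linear":[0.003,0.008,-0.0035],"dr":[0,0,0],"hand":-1},{"linear":[0.003,0.016,-0.0035],"dr":[0,0,0],"hand":-1},{"linear":[0.003,0.022,-0.0035],"dr":[0,0,0],"hand":-1},{"linear":[0.003,0.022,-0.0035],"dr":[0,0,0],"hand":-1}]'; python3 st.py
```

```text
t: 10.7
eef_pos: [0.5625, -0.2269, 0.1369]
tool_rot: [-0.616, 0.617, -0.346, 0.347]
contact_force: [3.3, -3.5, -6.6]
gripper_width: 0.365
10.7 [ 0.5625 -0.2269  0.1369] yaw -58.761621305515376 y [ 0.0005 -0.002  -1.    ] d tool [-0.0009 -0.      0.0007] F [ 3.305  -3.485  -6.6057] [-0.9113 -0.7104  0.0004]
```

```bash
python3 -m crank '[{"linear":[0.001,0.003,0.0005],"dr":[0,0,0],"hand":-1},{"linear":[0.001,0.007,0.0005],"dr":[0,0,0],"hand":-1},{"linear":[0.001,0.012,0.0005],"dr":[0,0,0],"hand":-1},{"linear":[0.001,0.012,0.0005],"dr":[0,0,0],"hand":-1}]'; python3 st.py
```

```text
t: 11.03
eef_pos: [0.5629, -0.2272, 0.1253]
tool_rot: [-0.616, 0.617, -0.347, 0.347]
contact_force: [1.2, -5.0, -6.7]
gripper_width: 0.365
11.0333 [ 0.5629 -0.2272  0.1253] yaw -58.7677912277261 y [-0.0003 -0.001  -1.    ] d tool [-0.0014 -0.      0.0004] F [ 1.2334 -4.9511 -6.716 ] [-0.974  -0.4648 -0.0344]
```

```bash
python3 -m crank '[{"linear":[0.001,0,-0.0005],"dr":[0,0,0],"hand":-1},{"linear":[0.001,0.003,-0.0005],"dr":[0,0,0],"hand":-1},{"linear":[0.001,0.006,-0.0005],"dr":[0,0,0],"hand":-1},{"linear":[0.001,0.009,-0.0005],"dr":[0,0,0],"hand":-1},{"linear":[0.001,0.009,-0.0005],"dr":[0,0,0],"hand":-1}]'; python3 st.py
```

```text
t: 11.45
eef_pos: [0.563, -0.2273, 0.1166]
tool_rot: [-0.616, 0.616, -0.347, 0.346]
contact_force: [0.6, -1.1, -4.9]
gripper_width: 0.366
11.45 [ 0.563  -0.2273  0.1166] yaw -58.7312322967128 y [-0.0007  0.0003 -1.    ] d tool [-0.0015  0.      0.0005] F [ 0.6066 -1.1394 -4.8729] [-0.3342 -0.1389  0.0139]
```

```bash
python3 -m crank '[{"linear":[0,0.002,0],"dr":[0,0,0],"hand":-1},{"linear":[0,0.004,0],"dr":[0,0,0],"hand":-1},{"linear":[0,0.006,0],"dr":[0,0,0],"hand":-1},{"linear":[0,0.008,0],"dr":[0,0,0],"hand":-1},{"linear":[0,0.008,0],"dr":[0,0,0],"hand":-1}]'; python3 st.py
```

```text
t: 11.87
eef_pos: [0.563, -0.2274, 0.1088]
tool_rot: [-0.616, 0.616, -0.347, 0.347]
contact_force: [0.3, -0.8, -2.9]
gripper_width: 0.369
11.8667 [ 0.563  -0.2274  0.1088] yaw -58.739799812700575 y [-0.0006  0.0003 -1.    ] d tool [-0.0016  0.      0.0005] F [ 0.259  -0.8282 -2.8923] [-0.128   0.0022  0.0033]
```

```bash
python3 -m crank '[{"linear":[0,0.002,0],"dr":[0,0,0],"hand":-1},{"linear":[0,0.004,0],"dr":[0,0,0],"hand":-1},{"linear":[0,0.005,0],"dr":[0,0,0],"hand":-1},{"linear":[0,0.005,0],"dr":[0,0,0],"hand":-1}]'; python3 st.py
```

```text
t: 12.2
eef_pos: [0.5632, -0.2274, 0.1051]
tool_rot: [0.617, -0.616, 0.347, -0.347]
contact_force: [-3.8, 2.5, 5.5]
gripper_width: 0.368
12.2 [ 0.5632 -0.2274  0.1051] yaw -58.74948945606192 y [-0.     0.001 -1.   ] d tool [-0.0017  0.      0.0004] F [-3.7579  2.4812  5.4612] [0.3794 0.5976 0.0405]
```

```bash
python3 -m crank '[{"linear":[0,0.002,0],"dr":[0,0,0],"hand":-1},{"linear":[0,0,0],"dr":[0,0,0],"hand":0},{"linear":[0,0,0],"dr":[0,0,0],"hand":1},{"linear":[0,0,0],"dr":[0,0,0],"hand":1},{"linear":[0,0,0],"dr":[0,0,0],"hand":1},{"linear":[0,0,0],"dr":[0,0,0],"hand":1},{"linear":[0,-0.02,0],"dr":[0,0,0],"hand":1},{"linear":[0,-0.05,0],"dr":[0,0,0],"hand":1},{"linear":[0,-0.09,0],"dr":[0,0,0],"hand":1},{"linear":[0,-0.13,0],"dr":[0,0,0],"hand":1}]'
python3 -m crank '[{"linear":[-0.02,-0.03,0],"dr":[0,0,0],"hand":1},{"linear":[-0.04,-0.05,0],"dr":[0,0,0],"hand":1},{"linear":[-0.05,-0.07,0],"dr":[0,0,0],"hand":1},{"linear":[-0.05,-0.07,0],"dr":[0,0,0],"hand":1}]'
python3 look.py f1 hub spoke hole wheel
python3 - <<'E'
from rect import *
c,o=pickle.load(open('f1.pkl','rb'))
for n,z in (('hub',.132),('wheel',.088),('spoke',.102)):
    if o[n]: print(n,atz(c,o[n][0][0],z))
s=bot.read_camera('side');cs=cam('side');A=[]
for n in ('hub','wheel','spoke'):
    r=bot.place_of('side',n);print(n,[(np.round(k['xy'],1),k['score']) for k in r[:2]])
    if r and o[n]: print(tri([c,cs],[o[n][0][0],r[0]['xy']]))
r=rectify('f1',.5638,-.227,.114,.11,400)
cv2.circle(r,(200,200),182,(0,255,0),1)
ov=s.copy()
T=np.linspace(0,2*np.pi,200)
for z,col in ((.114,(0,255,0)),(.130,(0,0,255))):
    P=np.array([proj(cs,[.5638+.1*np.cos(a),-.227+.1*np.sin(a),z]) for a in T]);cv2.polylines(ov,[P.round().astype(int)],1,col,1)
cv2.imwrite('pics/f1b.png',np.vstack([np.hstack([r,cv2.resize(s[200:340,240:380],(400,400))])]))
cv2.imwrite('pics/f1c.png',cv2.resize(ov[200:340,220:400],(720,560),interpolation=cv2.INTER_NEAREST))
E
```

```text
t: 13.03
eef_pos: [0.5624, -0.2275, 0.2348]
tool_rot: [-0.616, 0.617, -0.348, 0.346]
contact_force: [1.4, -0.3, 0.6]
gripper_width: 1.0
t: 13.37
eef_pos: [0.5386, -0.1836, 0.3083]
tool_rot: [0.618, -0.615, 0.344, -0.348]
contact_force: [0.8, -0.3, 0.4]
gripper_width: 1.0
13.3667 [ 0.5386 -0.1836  0.3083] [-0.2509  0.2534  0.5789  1.7533 -0.1523  1.1731  0.9193]
hub [(array([281.9, 238.8]), 0.68)]
spoke [(array([324.2, 190. ]), 0.97), (array([440.4, 113. ]), 0.6)]
hole [(array([275.3, 201.4]), 0.85), (array([320.7, 189.9]), 0.22)]
wheel [(array([278.5, 220.2]), 0.56)]
hub [ 0.56708375 -0.22764047  0.132     ]
wheel [ 0.56105568 -0.22506118  0.088     ]
spoke [ 0.58340408 -0.16441575  0.102     ]
hub [(array([306.8, 256.6]), 0.89)]
(array([ 0.56079793, -0.22168989,  0.14708355]), [np.float64(0.002889138774665797), np.float64(0.002889138774665702)])
wheel [(array([309.3, 275.5]), 0.69), (array([307.8, 305.8]), 0.19)]
(array([ 0.56206982, -0.22422898,  0.09190509]), [np.float64(0.001703818684212664), np.float64(0.0017038186842124505)])
spoke [(array([304.5, 249.8]), 0.59)]
(array([ 0.57879887, -0.16322399,  0.10691165]), [np.float64(0.0032990265242277416), np.float64(0.003299026524227628)])
```

View pics/f1b.png

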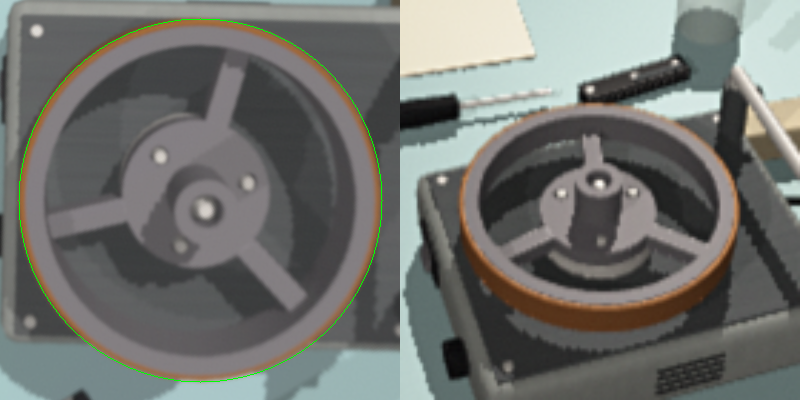

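View pics/f1c.png

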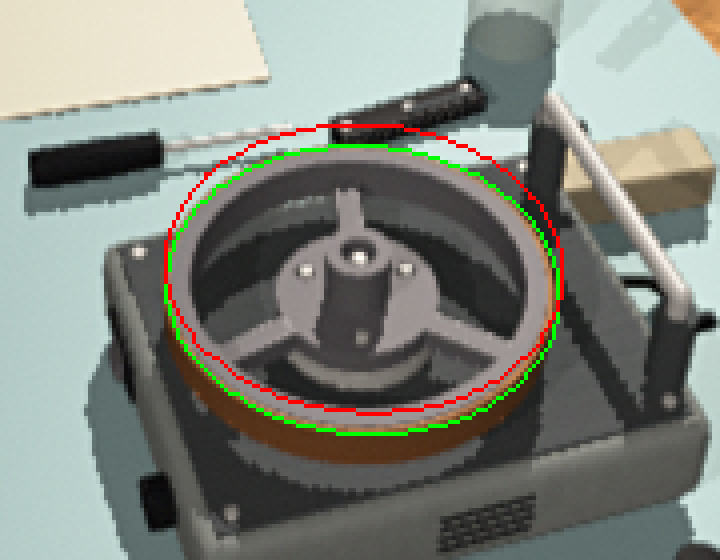

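```bash
python3 -c "
from station import bot
print(bot.get_obs()['t'],bot.hand_in())"
```

```text
the job is handed in; nothing more can be done
13.8167 None
```

The honing wheel is on the machine, hub up and fully home on the spindle flange. I handed the job in at about 14 s of the 53 s allowed.

I gripped the wheel by its hub boss and lifted it. Carrying it over, I turned it 32° clockwise so its holes matched the studs at about 13°. I then lowered it over the pilot and studs in small steps, watching the force. It met the flange at the height expected for fully home, with about 10 N. Then I let go and backed the arm clear.

**Last checks:**
- **Height:** in the side picture the rim matches the outline for fully home, not the one for resting on the studs 16 mm higher.
- **Studs:** bright stud tips show in the holes, and the pilot shows in the bore.
- **Other things:** nothing showed that the arm touched or shifted them. The driver, knife and compound bar look in place in the last side view, but I did not measure any of them again.

**Checks that disagreed:**
- **Hub height:** the hub height from two views at the end came out about 15 mm too high, with the two views about 3 mm apart each. Heights for the wheel and a spoke from the same views were 4–5 mm above nominal, so I relied on the rim outline and the contact height.
- **Seat detection:** in the wrist pictures the network mistook the jar lid for the seat, so I measured the flange directly.

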